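Hold the label unwinder's tension arm clear for a new roll

TASK

The label unwinder on the table needs a new roll. Pull its drawer out fully by the bar handle, then swing the sprung tension arm inside (the one with a roller on its end) forward against its spring until it is on its stop, and finish while still holding it there with the fingers so that a mate can set the new roll on the spigot; leave the drawer fully out and leave the other things standing where they are.

Things in the scene. Friction and masses are not known exactly. Their poses are not given: they have to be found in the camera images.
- unwinder_front (a point): point on the label unwinder (a low steel box with a white roof, 260 deep, 256 wide, fixed on the table at the left, open side to the right): middle of its front face, level with its roof, 143 above the table. x points from the unwinder's front to its back, y to its left, z up; the drawer comes out along -x. A tape roll lies on the roof, 130 or more behind this point, 25 high
- reel_drawer (a joint): the drawer's slide, m: 0 shut, 0.20 fully out against its end stop; it may start up to 0.03 out. It moves along -x of the unwinder, runs with about 3 N of friction and stays where it is left. Its white front panel is 248 wide and 8 thick, upper edge 136 above the table; the side walls are low, upper edge 66 above the table
- drawer_handle (a point): middle of the drawer's bar handle: a round steel bar 12 thick and 110 long, lying level across the front (along y of the unwinder), 45 in front of the panel (clear gap 39), 108 above the table; it can be gripped or hooked from above. Moves with the drawer
- tension_arm (a joint): the tension arm's hinge about a vertical axis, rad: 0 at rest on its inner stop, 1.03 on its outer stop (a rubber post). It grows as the arm swings clockwise seen from above, toward the drawer's front and then to its left (+y) side. A spring pushes it back all the way: about 5.5 N at the roller at rest, 9 N at the outer stop; let go, it springs back to 0
- pivot_axis (a point): on the arm's vertical hinge axis, at the height of point roller_grip; in the drawer it is 175 behind the outer face of the front panel and 80 to the left (+y of the unwinder) of the middle. The pivot body is 34 in diameter, top 91 above the table. Moves with the drawer
- roller_grip (a point): the height to grip the roller: on the axis of the roller on the arm's free end, 100 from the hinge axis, 96 above the table. The roller is an upright aluminium cylinder 18 in diameter, from 61 to 116 above the table, foot flange 24 in diameter, and spins freely. It stands on the arm, a flat steel bar 18 wide, upper face 57 above the table
- reel_spigot (a point): top centre of the fixed spigot on which the roll sits (radius 16, top 66 above the table, on a black turntable), in the drawer. With the arm at rest its roller stands 34 from the spigot's axis, in the roll's way. Two rollers like the arm's (17 in diameter, top 109 above the table) stand fixed along the drawer's right side; they are not on an arm
- label_roll_a: full roll of white labels, 69 in diameter, 60 high, standing on the grey board (12 thick) beyond the drawer; leave it. Origin: centre of its underside
- label_roll_b: second such roll, beside it; leave it. Origin: centre of its underside
- scraper: hand scraper 174 long, lying on the steel table at the right; leave it. Origin: centre of its underside

How it is judged:
By the outcome, as a careful person would: the job done as asked, in the order asked, and still so for the second after the job is handed in, while the arm keeps its last pose, push and grip.
It also fails if it takes over 51 s, if anything falls off the work surface, if the arm or the gripper's body presses on something with over 40 N, if the wrist force passes 120 N, or if a joint passes its speed limit or range.

ROBOT

A 6-joint arm with a two-finger parallel gripper is mounted at the origin on a cart in front of the work surface, level with it; the furniture and walls round the work are solid. World frame = base frame: x ahead of the robot, y to its left, z up, the work surface at z = 0. Lengths are in mm, angles in rad, forces in N, time in s.
With the tool pointing down it reaches from about 300 to 750 mm from the base axis. Payload 8.5 kg.
Tool frame: the origin (TCP) lies at the very end of the fingers, on their centre line; the grasp point (between the pads) lies 19 mm behind it (robot.hold_point_z is the distance from the TCP to the grasp point, in mm); z points along the fingers, y is the line along which they close (so a half turn about z gives the same grasp; the last joint's range is limited). The gripper opens to 85 mm and grips with 20 to 120 N. Pads are 22 mm wide; open, the fingers measure 114 mm over their backs; the gripper's body (76 mm by 85 mm) begins 54 mm behind the grasp point. The pads swing forward as they close: fully open they stand 13 mm farther back than shut.
Start: joints at [1.117, 0.381, 1.297, -0, 1.464, -0.215], TCP at [130.088, 534.376, 231.322] pointing down, gripper open.
Joint ranges: [-3.11, 3.11], [-0.89, 2.33], [0.22, 2.48], [-1.42, 4.56], [0.17, 2.85], [-2.88, 2.88]. Speed limits (rad/s): [2.39, 2.39, 3.14, 3.14, 3.14, 3.14].

INTERFACE

Orientations are given as a rotation vector (axis times angle).
In Python, from station import robot gives the robot as it stands.
- The arm moves only by the shell command python3 -m inch 'ROWS' [FORCE]. ROWS is text: rows parted by semicolons, each of 7 numbers parted by spaces: the turn, a rotation vector about the world's x, y, z in units of 5 degrees (1.0 is 5 degrees), then the shift along the world's x, y, z in units of 50 mm (1.0 is 50 mm), then the opening, from 0 (shut) to 1 (fully open). In form: ax ay az dx dy dz grip; .... A call has 1 to 12 rows; each row is the pose to reach, as a shift and turn from the pose commanded when the call began; what a row does not reach only later rows make up. A row lasts 1/8 s, in which the tool goes at most 62.5 mm and 10.7 degrees, less where a joint would pass 70% of its speed; a pose out of reach is approached as far as the arm can. A call with a gripper value outside its range is refused whole. The fingers move at their own pace and stop on an object; FORCE is the grip in N (left out, the last holds). Time passes only in rows, so rows that repeat a pose let the fingers close. It gives the time, the measured TCP pose, the force, the opening and the grip force at its end, in the units of the state.
- robot.sense(): the state, without advancing time (a new reading comes with each control period).
- robot.camera(name): name is "scene" or "side" or "wrist"; returns the picture (384x512x3 uint8, red, green, blue); there is no depth.
- robot.camera_params(name): a dict with "mtx" (3x3 intrinsics, pixels), "dist_coeffs" ([k1, k2, p1, p2, k3] as OpenCV has them; the pictures are not rectified), "R" (3x3) and "t" (3): a world point X has camera coordinates R X + t. Camera axes: x right, y down, z forward; pixel columns grow to the right and rows downward; lengths in mm; the calibration is good to about 2 mm. A picture is of the moment at which its call begins: read the wrist's pose just before it. camera_params takes no time and is no camera call; for the wrist camera it gives the pose at the moment of the call.
- robot.hand_in(): hands the job in; it is judged then, once.
The state is a dict: "time": time; "q": joint angles; "joint_velocities": joint speeds; "joint_efforts": joint torques, N m; "tool_pos": TCP position; "tcp_rot": TCP orientation; "contact_force": force on the tool from outside, world axes, zero at the start; "moment": the same for the moment, N m; "gripper_width": opening from 0.0 (shut) to 1.0 (fully open); "gripper_force": force on a finger pad.
Only numpy, scipy, OpenCV 4.12 (cv2) and the standard library are available. Lean on these libraries where they do the work, as an engineer would, in place of code of your own. Each camera call takes 0.05 s, during which the arm holds its last target. There are 200 camera calls.

## Working session

There is one attempt and no reset: what is moved stays moved. The work goes in short steps, Python scripts to look and compute and a shell command to move; the robot and the scene stay as the last step left them, time stands still between calls to the robot, and variables do not carry over. Pictures are saved under pics/ and viewed, at most 10 in all, crops included, and the job is handed in when it is done.

```bash
mkdir -p pics; ls; python3 - <<'E'
from station import robot
import cv2
for n in("scene","side"):
    im=robot.camera(n); cv2.imwrite(f"pics/{n}0.png",im[:,:,::-1])
    p=robot.camera_params(n); print(n,p)
s=robot.sense();print(s['time'],s['tool_pos'],s['tcp_rot'],s['gripper_width'])
E
```

```text
pics
scene {'mtx': array([[414.65675427,   0.        , 252.27025891],
       [  0.        , 414.65675427, 192.80577136],
       [  0.        ,   0.        ,   1.        ]]), 'dist_coeffs': array([-0.08705493,  0.        ,  0.        ,  0.        ,  0.        ]), 'R': array([[ 0.44940899, -0.89327275,  0.00976496],
       [-0.74489891, -0.3807506 , -0.54786367],
       [ 0.4931097 ,  0.23894096, -0.83651063]]), 't': array([-109.15325802,  596.4683048 ,  939.70007005])}
side {'mtx': array([[448.52692853,   0.        , 263.88028809],
       [  0.        , 448.52692853, 194.19457092],
       [  0.        ,   0.        ,   1.        ]]), 'dist_coeffs': array([-0.16376997,  0.        ,  0.        ,  0.        ,  0.        ]), 'R': array([[ 0.999885  , -0.01214971,  0.00907586],
       [ 0.00407104, -0.36145579, -0.93238036],
       [ 0.01460868,  0.93231009, -0.36136476]]), 't': array([-601.37144497,  169.82148604, 1522.5024291 ])}
0.1 [130.00075287 534.14794545 230.76564546] [-3.74186827e-01 -3.11881095e+00  1.92775161e-03] 1.00042397548886
```

View pics/scene0.png

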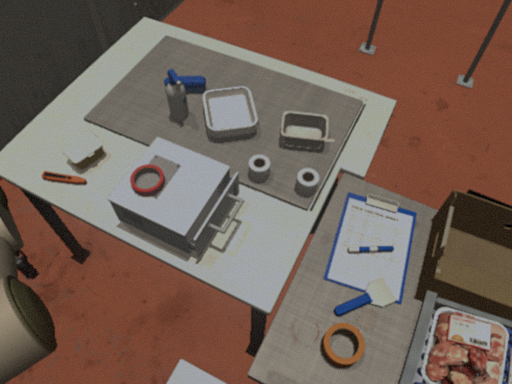

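View pics/side0.png

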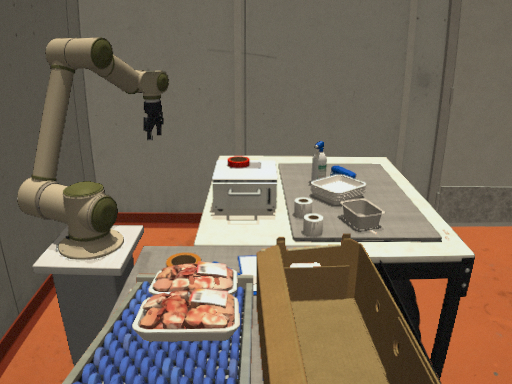

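The unwinder is near (175,195) in scene and (245,190) in side, with its drawer facing right in scene (toward world -y). I'll enlarge both.

```bash
python3 - <<'E'
import cv2
a=cv2.imread("pics/scene0.png")[125:265,100:260]
b=cv2.imread("pics/side0.png")[150:220,200:290]
cv2.imwrite("pics/c1.png",cv2.resize(a,None,fx=4,fy=4,interpolation=cv2.INTER_CUBIC)[:560])
cv2.imwrite("pics/c2.png",cv2.resize(b,None,fx=8,fy=8,interpolation=cv2.INTER_CUBIC))
E
```

```text
(no output)
```

View pics/c1.png

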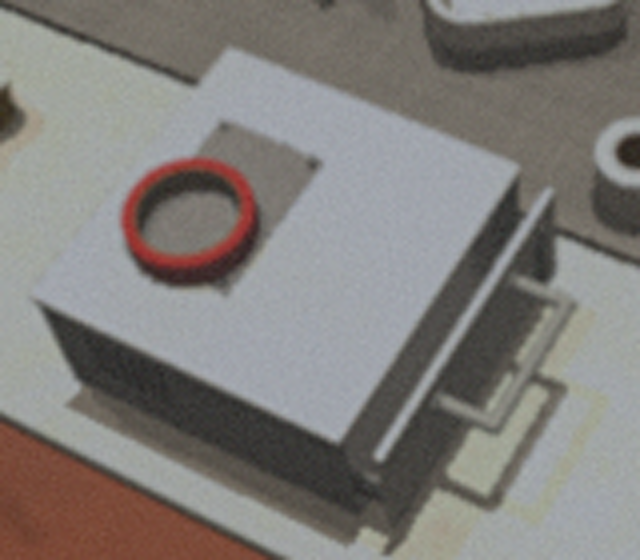

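View pics/c2.png

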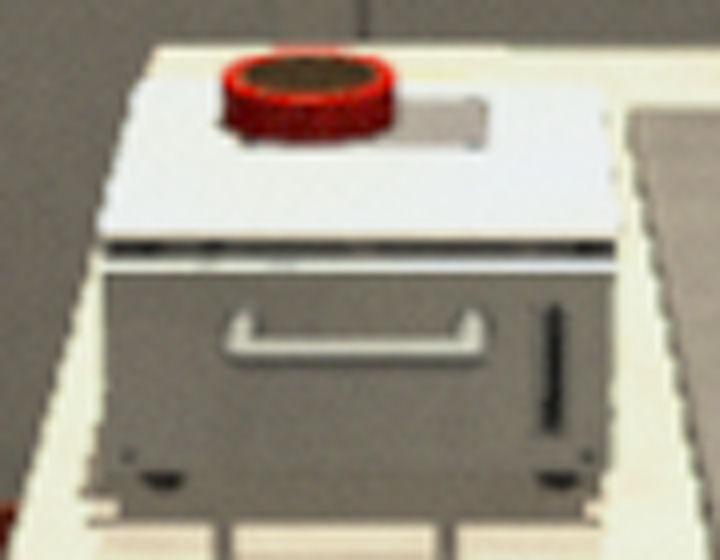

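Crop pixels: roof front corners are (340,443) and (520,163) in c1, and (100,238) and (615,238) in c2. Handle bar ends are (493,422) and (572,302) in c1, and (230,350) and (484,352) in c2. Panel top-edge corners are (380,455) and (548,192) in c1, and (104,266) and (614,266) in c2.

```bash
cat > h.py <<'E'
import numpy as np, cv2
from station import robot
P={n:robot.camera_params(n) for n in("scene","side")}
def ray(p,uv):
    n=cv2.undistortPoints(np.array([[uv]],float),p["mtx"],p["dist_coeffs"])[0,0]
    d=p["R"].T@np.array([*n,1]); return -p["R"].T@p["t"], d/np.linalg.norm(d)
def tri(*obs):
    A=np.zeros((3,3));b=np.zeros(3);L=[]
    for p,uv in obs:
        c,d=ray(p,uv);M=np.eye(3)-np.outer(d,d);A+=M;b+=M@c;L.append((c,M))
    X=np.linalg.solve(A,b); return X,max(np.linalg.norm(M@(X-c)) for c,M in L)
def atz(p,uv,z):
    c,d=ray(p,uv); return c+d*(z-c[2])/d[2]
def proj(p,X):
    return cv2.projectPoints(np.array([X],float),cv2.Rodrigues(p["R"])[0],p["t"],p["mtx"],p["dist_coeffs"])[0][0,0]
E
python3 - <<'E'
from h import *
np.set_printoptions(precision=1,suppress=True)
s=lambda x,y:((x+.5)/4-.5+100,(y+.5)/4-.5+125)
d=lambda x,y:((x+.5)/8-.5+200,(y+.5)/8-.5+150)
for n,a,b,z in [("roofL",(340,443),(100,238),143),("roofR",(520,163),(615,238),143),("barL",(493,422),(230,350),108),("barR",(572,302),(484,352),108),("panL",(380,455),(104,266),136),("panR",(548,192),(614,266),136)]:
    print(n,*tri((P["scene"],s(*a)),(P["side"],d(*b))),atz(P["scene"],s(*a),z),atz(P["side"],d(*b),z))
for a in[(35,300),(230,48)]: print(atz(P["scene"],s(*a),143))
E
```

```text
roofL [403.  282.2 137.3] 1.2588304937294625 [402.1 280.5 143. ] [403.8 264.  143. ]
roofR [655.7 284.4 139.4] 3.868306539867576 [657.9 284.5 143. ] [651.8 267.1 143. ]
barL [472.6 207.4 109.4] 3.729495385456865 [477.1 209.2 108. ] [469.4 205.7 108. ]
barR [588.5 206.  107.3] 0.13991052782774538 [588.  205.7 108. ] [588.6 204.4 108. ]
panL [408.2 255.3 132.9] 2.186898833775787 [409.3 255.1 136. ] [407.5 243.7 136. ]
panR [651.2 258.  131.9] 0.06168746186593228 [648.5 256.5 136. ] [650.7 246.6 136. ]
[399.4 529.4 143. ]
[653.8 536.8 143. ]
```

```bash
python3 -m inch '0 0 0.3 0.9 -0.7 0 0.5;0 0 0.6 1.8 -1.4 0 0.5;0 0 0.9 2.7 -2.1 0 0.5;0 0 1.2 3.6 -2.8 0 0.5;0 0 1.6 4.5 -3.5 0 0.5;0 0 2 5.4 -4.2 0 0.5;0 0 2.3 6.3 -4.9 0 0.5;0 0 2.6 7.1 -5.7 0 0.5;0 0 2.9 7.7 -6.3 0 0.5;0 0 2.9 8 -6.55 0 0.5;0 0 2.9 8 -6.55 0 0.5;0 0 2.9 8 -6.55 0 0.5'; python3 - <<'E'
from h import *
s=robot.sense();p=robot.camera_params("wrist");print(s['time'],s['tool_pos'],s['tcp_rot'])
im=robot.camera("wrist");cv2.imwrite("pics/w1.png",im[:,:,::-1])
print(p['R'],p['t'])
for X in[(476,207.5,108),(588.5,206,108),(531,207,108),(403,282,143),(656,284,143)]:print(X,proj(p,X))
E
```

```text
time: 1.6
tool_pos: [529.1, 208.0, 231.3]
tcp_rot: [0.024, -3.141, -0.0]
contact_force: [0.5, -0.7, -0.5]
gripper_width: 0.503
gripper_force: 0.0
1.6 [529.10324335 207.9708661  231.34134268] [ 2.41441353e-02 -3.14095968e+00 -3.78895217e-04]
[[-1.50823784e-02  9.99886222e-01  2.56498892e-04]
 [ 9.66201424e-01  1.45082486e-02  2.57379718e-01]
 [ 2.57346712e-01  4.12972789e-03 -9.66310310e-01]] [-200.01964796 -546.18205128  241.12429635]
(476, 207.5, 108) [258.44249827 134.33420675]
(588.5, 206, 108) [255.41731432 241.84760486]
(531, 207, 108) [257.11200876 189.71019964]
(403, 282, 143) [354.4884724   44.87098118]
(656, 284, 143) [330.4201     317.46933954]
```

View pics/w1.png

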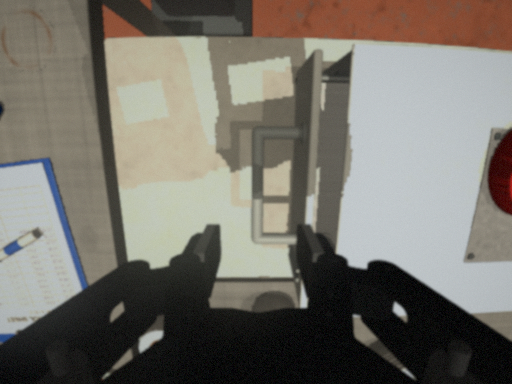

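The bar shows at columns 251–264, with ends at (258,130) and (258,241). That matches the projected measurement to about 1–4 px, so I'm descending and gripping.

```bash
python3 -m inch '0 0 0 0 0 -0.9 0.5;0 0 0 0 0 -1.8 0.5;0 0 0 0 0 -2.5 0.5;0 0 0 0 0 -2.8 0.5;0 0 0 0 0 -2.8 0.5;0 0 0 0 0 -2.8 0;0 0 0 0 0 -2.8 0;0 0 0 0 0 -2.8 0;0 0 0 0 0 -2.8 0' 40
```

```text
time: 2.78
tool_pos: [530.2, 207.2, 92.1]
tcp_rot: [-0.022, 3.141, 0.001]
contact_force: [-2.2, 1.2, 5.5]
gripper_width: 0.122
gripper_force: 39.2
```

```bash
python3 -m inch '0 0 0 0 -0.25 0 0;0 0 0 0 -0.6 0 0;0 0 0 0 -1 0 0;0 0 0 0 -1.4 0 0;0 0 0 0 -1.8 0 0;0 0 0 0 -2.2 0 0;0 0 0 0 -2.6 0 0;0 0 0 0 -2.9 0 0;0 0 0 0 -3.1 0 0;0 0 0 0 -3.2 0 0;0 0 0 0 -3.2 0 0' 40
```

```text
time: 4.15
tool_pos: [531.3, 45.8, 92.0]
tcp_rot: [-0.021, 3.138, -0.002]
contact_force: [3.6, -1.6, 4.6]
gripper_width: 0.129
gripper_force: 39.5
```

```bash
python3 -m inch '0 0 0 0 -0.1 0 0;0 0 0 0 -0.2 0 0;0 0 0 0 -0.3 0 0;0 0 0 0 -0.3 0 0' 40
```

```text
time: 4.65
tool_pos: [531.4, 31.6, 92.0]
tcp_rot: [-0.022, 3.138, 0.0]
contact_force: [4.2, 1.9, 5.4]
gripper_width: 0.122
gripper_force: 39.8
```

```bash
python3 -m inch '0 0 0 0 -0.1 0 0;0 0 0 0 -0.2 0 0;0 0 0 0 -0.3 0 0;0 0 0 0 -0.3 0 0' 40
```

```text
time: 5.15
tool_pos: [531.2, 31.0, 92.0]
tcp_rot: [-0.021, 3.136, 0.042]
contact_force: [14.8, 86.3, 7.7]
gripper_width: 0.122
gripper_force: 45.3
```

Drawer is on its end stop. I'll relax the pull, release and lift.

```bash
python3 -m inch '0 0 0 0 0.15 0 0;0 0 0 0 0.27 0 0;0 0 0 0 0.27 0 0;0 0 0 0 0.27 0 0.45;0 0 0 0 0.27 0 0.45;0 0 0 0 0.27 0.6 0.45;0 0 0 0 0.27 1.5 0.45;0 0 0 0 0.5 2.4 0.45;0 0 0 0 1.2 3.3 0.45;0 0 0 0 1.2 4 0.45;0 0 0 0 1.2 4 0.45;0 0 0 0 1.2 4 0.45'; python3 - <<'E'
from h import *
s=robot.sense();p=robot.camera_params("wrist");print(s['time'],s['tool_pos'],s['tcp_rot'])
im=robot.camera("wrist");im2=robot.camera("scene");cv2.imwrite("pics/w2.png",im[:,:,::-1]);cv2.imwrite("pics/s2.png",im2[:,:,::-1])
np.savez("w2",R=p['R'],t=p['t'],mtx=p['mtx'],dist_coeffs=p['dist_coeffs'])
cv2.imwrite("pics/w2b.png",cv2.resize(im[:,:,::-1],None,fx=1.5,fy=1.5,interpolation=cv2.INTER_CUBIC))
E
```

```text
time: 6.65
tool_pos: [529.7, 76.5, 290.2]
tcp_rot: [0.022, -3.139, 0.0]
contact_force: [0.0, -0.4, -0.8]
gripper_width: 0.451
gripper_force: 0.0
6.65 [529.65576493  76.45961498 290.16986019] [ 2.15061294e-02 -3.13927318e+00  2.10266260e-04]
```

View pics/w2b.png

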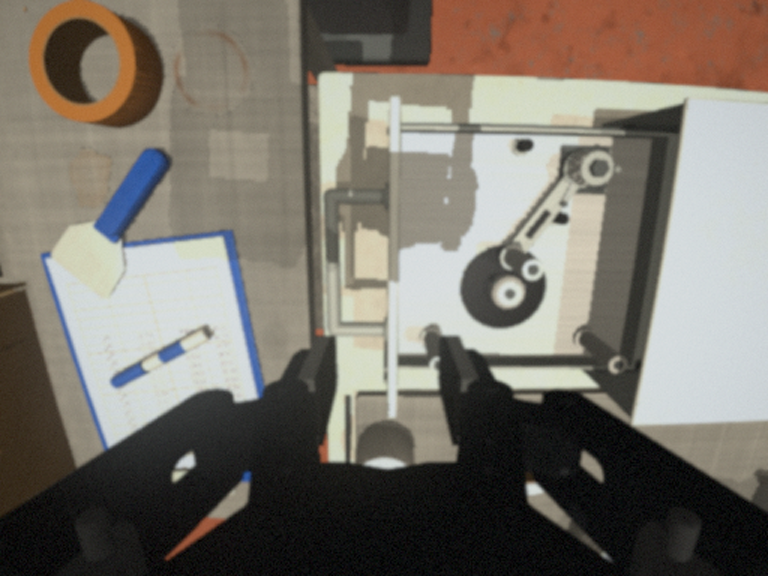

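The drawer is out. In the enlarged picture the pivot top is at (595,168), the roller top at (532,268), the spigot at (510,292), the rubber stop post at (523,145), and the panel edge at column 394.

```bash
python3 - <<'E'
from h import *
np.set_printoptions(precision=1,suppress=True)
p=dict(np.load("w2.npz"));f=lambda x,y:((x+.5)/1.5-.5,(y+.5)/1.5-.5)
pts={}
for n,a,z in[("pivot",(595,168),91),("roller",(532,268),116),("flange",(513,256),61),("spig",(510,292),66),("post",(523,145),80),("panL",(394,98),136),("panR",(394,415),136)]:
    pts[n]=atz(p,f(*a),z);print(n,pts[n])
v=(pts["roller"]-pts["pivot"])[:2];print(np.linalg.norm(v),np.linalg.norm((pts["roller"]-pts["spig"])[:2]))
a0=np.arctan2(v[1],v[0]);
c=pts["pivot"][:2]
for s in(1,-1):
  for t in np.linspace(0,1.03,6): print(s,t,c+100*np.array([np.cos(a0+s*t),np.sin(a0+s*t)]))
for X in (pts["roller"],pts["pivot"],[c[0]+100*np.cos(a0),c[1]+100*np.sin(a0),116]): print(proj(P["scene"],X))
E
```

```text
pivot [449.2 246.1  91. ]
roller [528.8 192.2 116. ]
flange [529.  193.3  61. ]
spig [562.4 192.   66. ]
post [432.  187.8  80. ]
panL [408.1  79.3 136. ]
panR [650.2  83.5 136. ]
96.17166404418214 33.63791751566037
1 0.0 [532. 190.]
1 0.20600000000000002 [541.7 208.2]
1 0.41200000000000003 [547.5 227.9]
1 0.6180000000000001 [549.1 248.4]
1 0.8240000000000001 [546.5 268.8]
1 1.03 [539.8 288.2]
-1 0.0 [532. 190.]
-1 0.20600000000000002 [518.8 174.3]
-1 0.41200000000000003 [502.6 161.6]
-1 0.6180000000000001 [484.2 152.4]
-1 0.8240000000000001 [464.3 147.2]
-1 1.03 [443.7 146.2]
[237.1 216.6]
[206.6 235.6]
[238.3 216. ]
```

```bash
python3 - <<'E'
import cv2
a=cv2.imread("pics/s2.png")[170:270,170:300]
cv2.imwrite("pics/c3.png",cv2.resize(a,None,fx=6,fy=6,interpolation=cv2.INTER_CUBIC))
from station import robot; print(robot.sense()['q'])
E
```

```text
[-7.78260399e-02  3.20369904e-01  1.22045984e+00 -1.77090498e-04
  1.60361366e+00 -1.66227150e+00]
```

View pics/c3.png

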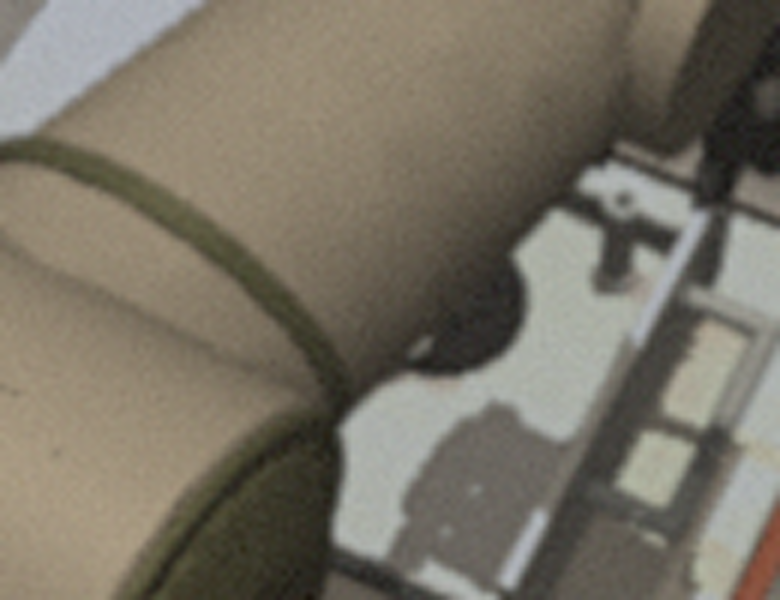

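The arm hides the roller in the scene view, so I'll take the second view with the wrist camera from above the roller, at gripping yaw.

```bash
python3 -m inch '0 0 -2 0 0.3 -0.2 0.45;0 0 -4 0 0.6 -0.4 0.45;0 0 -6 0 0.9 -0.6 0.45;0 0 -8 0 1.2 -0.8 0.45;0 0 -10 0 1.5 -1 0.45;0 0 -12 0 1.8 -1.2 0.45;0 0 -14 0 2.1 -1.4 0.45;0 0 -15 0 2.3 -1.6 0.45;0 0 -15 0 2.3 -1.6 0.45;0 0 -15 0 2.3 -1.6 0.45'; python3 - <<'E'
from h import *
s=robot.sense();p=robot.camera_params("wrist");print(s['time'],s['tool_pos'],s['tcp_rot'],s['q'])
im=robot.camera("wrist")
np.savez("w3",R=p['R'],t=p['t'],mtx=p['mtx'],dist_coeffs=p['dist_coeffs'])
cv2.imwrite("pics/w3b.png",cv2.resize(im[:,:,::-1],None,fx=1.5,fy=1.5,interpolation=cv2.INTER_CUBIC))
for X in[(528.8,192.2,116),(449,248,91),(562,192,66)]:print(proj(p,X)*1.5)
E
```

```text
time: 8.0
tool_pos: [530.1, 191.4, 211.2]
tcp_rot: [-1.893, -2.507, 0.001]
contact_force: [-0.3, -1.0, -0.2]
gripper_width: 0.452
gripper_force: 0.0
8.0 [530.13774464 191.40513542 211.23160405] [-1.89279813e+00 -2.50707820e+00  7.31157609e-04] [ 1.36550169e-01  4.19605109e-01  1.29398876e+00 -1.65566628e-04
  1.42849394e+00 -1.40859094e-01]
[387.79265696 289.55228163]
[289.02273128 161.91255829]
[431.43260908 283.88032464]
```

View pics/w3b.png

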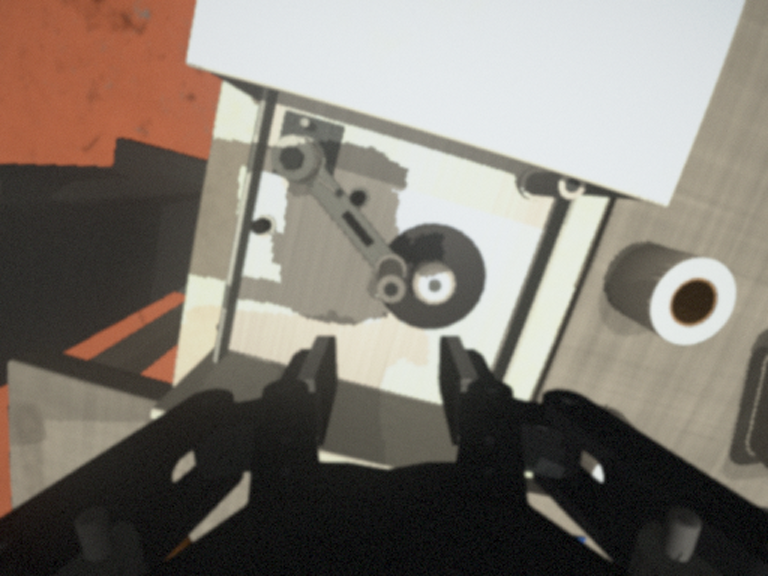

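Here the roller top is at (391,290), the pivot top at (294,157), and the spigot at (434,285).

```bash
python3 - <<'E'
from h import *
np.set_printoptions(precision=1,suppress=True)
p=dict(np.load("w2.npz"));q=dict(np.load("w3.npz"));f=lambda x,y:((x+.5)/1.5-.5,(y+.5)/1.5-.5)
R={}
for n,a,b in[("roller",(532,268),(391,290)),("pivot",(595,168),(294,157)),("spig",(510,292),(434,285)),("post",(523,145),(261,226))]:
    R[n]=tri((p,f(*a)),(q,f(*b)));print(n,R[n])
v=R["roller"][0]-R["pivot"][0];print(v,np.hypot(*v[:2]))
c=R["roller"][0][:2]-100*v[:2]/np.hypot(*v[:2]);a0=np.arctan2(v[1],v[0]);print(c,a0)
for t in np.linspace(0,1.03,7): print(t,100*np.array([np.cos(a0-t)-np.cos(a0),np.sin(a0-t)-np.sin(a0)])/50)
E
```

```text
roller (array([529.8, 192.5, 114.9]), np.float64(0.8144891206258718))
pivot (array([448.6, 251.7,  79.8]), np.float64(0.045283362922253365))
spig (array([563.1, 192. ,  66. ]), np.float64(0.6836971945427337))
post (array([429.4, 196.8,  51.8]), np.float64(0.03944182793624213))
[ 81.2 -59.2  35.1] 100.50240609474292
[449.1 251.4] -0.6301801798114456
0.0 [0. 0.]
0.17166666666666666 [-0.2 -0.3]
0.3433333333333333 [-0.5 -0.5]
0.515 [-0.8 -0.6]
0.6866666666666666 [-1.1 -0.8]
0.8583333333333333 [-1.5 -0.8]
1.03 [-1.8 -0.8]
```

Measurements agree: radius 100.5, roller-to-spigot 33, top height 115. Descending and gripping.

```bash
python3 -m inch '0 0 0 0 0 -0.8 0.45;0 0 0 0 0.02 -1.6 0.45;0 0 0 0 0.02 -2.3 0.45;0 0 0 0 0.02 -2.65 0.45;0 0 0 0 0.02 -2.65 0.45;0 0 0 0 0.02 -2.65 0;0 0 0 0 0.02 -2.65 0;0 0 0 0 0.02 -2.65 0;0 0 0 0 0.02 -2.65 0' 40
```

```text
time: 9.18
tool_pos: [531.4, 193.2, 80.1]
tcp_rot: [1.893, 2.504, 0.005]
contact_force: [5.0, 2.4, 3.2]
gripper_width: 0.192
gripper_force: 39.6
```

```bash
python3 - <<'E'
import numpy as np
c=np.array([449,251.5]);r=np.array([529.8,192.5]);a0=np.arctan2(*(r-c)[::-1])
for t in np.linspace(0,1.03,11): print(round(t,2),np.round((c+100*np.array([np.cos(a0-t),np.sin(a0-t)])-r)/50,2))
E
```

```text
0.0 [-0.  0.]
0.1 [-0.13 -0.16]
0.21 [-0.28 -0.3 ]
0.31 [-0.44 -0.43]
0.41 [-0.61 -0.55]
0.52 [-0.79 -0.64]
0.62 [-0.98 -0.72]
0.72 [-1.18 -0.77]
0.82 [-1.38 -0.81]
0.93 [-1.59 -0.82]
1.03 [-1.8  -0.81]
```

```bash
python3 -m inch '0 0 0 -0.07 -0.1 0 0;0 0 0 -0.15 -0.2 0 0;0 0 0 -0.28 -0.33 0 0;0 0 0 -0.44 -0.46 0 0;0 0 0 -0.61 -0.58 0 0;0 0 0 -0.79 -0.68 0 0;0 0 0 -0.98 -0.76 0 0;0 0 0 -1.18 -0.82 0 0;0 0 0 -1.38 -0.86 0 0;0 0 0 -1.59 -0.87 0 0;0 0 0 -1.59 -0.87 0 0' 40
```

```text
time: 10.55
tool_pos: [452.1, 150.9, 80.0]
tcp_rot: [1.893, 2.504, 0.01]
contact_force: [8.0, 12.8, -0.5]
gripper_width: 0.191
gripper_force: 39.4
```

```bash
python3 -m inch '0 0 0 -0.1 0 0 0;0 0 0 -0.2 0 0 0;0 0 0 -0.22 0 0 0;0 0 0 -0.22 0 0 0' 40
```

```text
time: 11.05
tool_pos: [442.1, 151.1, 80.0]
tcp_rot: [1.893, 2.503, 0.012]
contact_force: [10.7, 15.1, -1.9]
gripper_width: 0.191
gripper_force: 39.5
```

```bash
python3 -m inch '0 0 0 -0.04 0 0 0;0 0 0 -0.08 0 0 0;0 0 0 -0.08 0 0 0' 40
```

```text
time: 11.42
tool_pos: [441.3, 151.2, 80.2]
tcp_rot: [1.891, 2.498, 0.019]
contact_force: [23.2, 16.0, -11.1]
gripper_width: 0.192
gripper_force: 39.5
```

```bash
python3 - <<'E'
from h import *
p=robot.camera_params("wrist");im=robot.camera("wrist")
cv2.imwrite("pics/w4.png",cv2.resize(im[:,:,::-1],None,fx=1.5,fy=1.5,interpolation=cv2.INTER_CUBIC))
for X in[(441,151.5,116),(449,251.5,91),(429.4,196.8,60),(408,79.3,136),(650,83,136)]:print(X,proj(p,X)*1.5)
s=robot.sense();print(s['time'],s['tool_pos'],s['contact_force'])
E
```

```text
(441, 151.5, 116) [392.92923539 407.97261344]
(449, 251.5, 91) [506.99750627  82.65442703]
(429.4, 196.8, 60) [392.25853235 227.44181186]
(408, 79.3, 136) [222.97052555 618.50107319]
(650, 83, 136) [832.58372003 670.4204913 ]
11.475 [441.28296647 151.21842498  80.23650105] [23.63735087 15.15092329 -9.94919635]
```

View pics/w4.png

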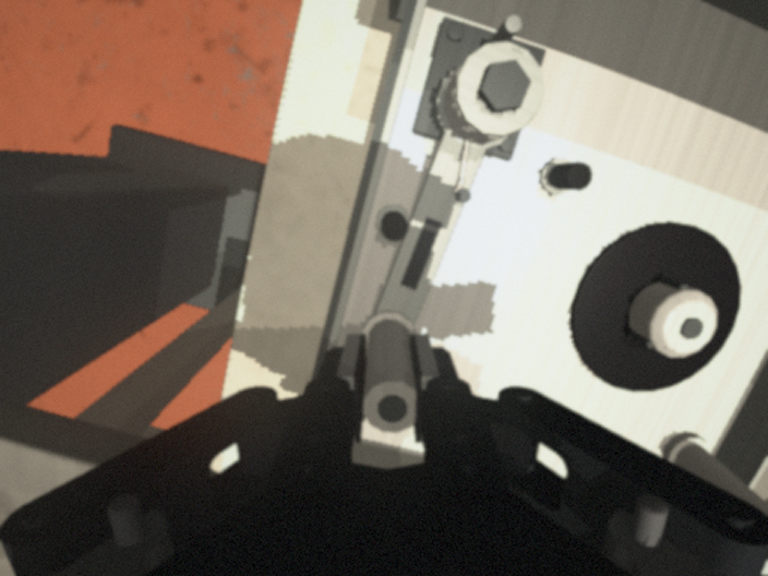

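The roller sits between the pads at (392,405). The arm lies against the rubber post at (394,224). The pivot at (505,85) is where the fully-out drawer puts it. Everything is held, so I'm handing in.

```bash
python3 -c "
from station import robot
print(robot.hand_in())"
```

```text
the job is handed in; nothing more can be done
None
```

The drawer is fully out on its end stop, the tension arm is held on its outer stop in the fingers, and I handed the job in at about 11.5 s; the other things were never touched.

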